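# Push-latch service cover on the thermal cycler

### The arm

A 6-joint arm with a two-finger parallel gripper is mounted at the origin on the work surface. World frame = base frame: x ahead of the robot, y to its left, z up, the work surface at z = 0. Lengths are in m, angles in rad, forces in N, time in s.
With the tool pointing down it reaches from about 0.3 to 0.875 m from the base axis. Payload 6.4 kg.
Tool frame: the origin (TCP) lies on the front face of the gripper's body, between the roots of the fingers; the fingertips stand 64 mm ahead of it and the grasp point (between the pads) lies hold_point_z ahead of it (hold_point_z is the distance from the TCP to the grasp point, in m); z points along the fingers, y is the direction in which the jaws open and shut (so a half turn about z gives the same grasp; the last joint's range is limited). The gripper opens to 88 mm and grips with 3 to 60 N. Pads are 18 mm wide; open, the fingers measure 123 mm over their backs; the gripper's body (75 mm by 187 mm) begins 45 mm behind the grasp point.
Start: joints at [1.062, 0.181, 1.607, -0, 1.354, -0.206], TCP at [0.171, 0.549, 0.303] pointing down, gripper open.
Joint ranges: [-2.99, 2.99], [-0.89, 2.07], [0.3, 2.58], [-1.14, 4.28], [0, 2.63], [-3.12, 3.12]. Speed limits (rad/s): [2.57, 2.57, 3.01, 3.14, 3.14, 3.14].

### API

Orientations are given as a unit quaternion [x, y, z, w].
In Python, from workcell import move_to, move_straight, move_j, grip, pause, solve_ik, grab_frame, MotionError, finish_job, spot_in, silhouettes, spot_point, read_time, read_joint_pos, read_qvel, read_joint_torque, read_eef_pos, read_ee_rot, read_wrist_force, read_wrist_torque, read_gripper_width, hold_point_z gives the robot as it stands. Calls block until the motion is done:
- move_to(position, orientation): joint-space move of the TCP to a pose.
- move_straight(position, attitude=None, rate=0.15): straight line of the TCP; attitude=None keeps the orientation; rate is the mean speed in m/s.
- move_j(angles): joint-space move.
- grip(opening, squeeze=None): finger opening in m; squeeze is the grip in N (None keeps the last); returns when the fingers have stopped.
- pause(seconds).
- solve_ik(position, orientation): joint angles nearest the present ones, or None.
- grab_frame(name): name is "scene" or "top" or "wrist"; returns a dict with "pixels" (384x512x3 uint8, red, green, blue), "range_z" (384x512 float32, m along the optical axis (not along the pixel's ray), 0 where there is no reading), "vfov" (degrees; the focal length in pixels is half the picture's height over the tangent of half this angle, whatever the lens; pixels are square), "cx", "cy" (the principal point, pixels), "k1" (the pictures are not rectified: a ray, as slopes to the right and down, at radius r is drawn at 1 + k1 r^2 times it, then the intrinsics apply), "position" and "orientation" of the camera in the world; the wrist camera has in their place "T_tool_cam" (4x4, takes a point from camera to tool coordinates, whose origin is the TCP and whose axes are the flange's). Camera axes: x right, y down, z forward; pixel columns grow to the right and rows downward; lengths in m; the calibration is good to about 2 mm. A picture is of the moment at which its call begins: read the wrist's pose just before it.
A pose or a line that the arm cannot do raises MotionError and nothing moves.
- finish_job(): hands the job in, once; it reports no verdict.
Trained networks look in a picture, given as the dict that the camera call returned (one of the last four; its "shot" number tells which), for a name from the list of things; names that differ only in an ending like _2 or _b are one class to them, and where a whole thing is asked for, a point or a joint stands for the part that bears it (a point fixed in the world has none). Each returns a list of dicts, best first, with "p" (0 to 1); they miss things now and then, are a little off and sometimes report something else, mostly with a low value. They report only what shows in the picture. A call takes as long as a camera call.
- spot_in(picture, name): "pixel" ([column, row] in pixels, amid what is visible of it).
- silhouettes(picture, name): "pixels" (384x512 bool, what is visible of it) and "pixel" ([column, row] in pixels, amid what is visible of it).
- spot_point(picture, name): "pixel" ([column, row] in pixels: a listed point, or the origin of a listed thing).
Readings, each from a call of its own:
- read_time(): time.
- read_joint_pos(): joint angles.
- read_qvel(): joint speeds.
- read_joint_torque(): joint torques, N m.
- read_eef_pos(): TCP position.
- read_ee_rot(): TCP orientation.
- read_wrist_force(): force on the tool from outside, world axes, zero at the start.
- read_wrist_torque(): the same for the moment, N m.
- read_gripper_width(): finger opening in m.
Only numpy, scipy, OpenCV 4.12 (cv2) and the standard library are available. Lean on these libraries where they do the work, as an engineer would, in place of code of your own. Each camera call takes 0.05 s, during which the arm holds its last target. There are 200 camera calls.

### The job

Using only the outside of your fingers, press the free edge of the thermal cycler's blue push-latch cover so that it pops open, then press the green button underneath all the way down and let it go, leaving the red button alone. Then swing the cover back down and press it once more so that it latches and stays shut flat, and take your hand away. Grasp and lift nothing, and do not disturb the tip box, the reagent bottle or the vial.

Things in the scene. Friction and masses are not known exactly. Their poses are not given: they have to be found in the camera images.
- cycler: compact white thermal cycler, fixed, 320 deep (x) x 220 wide (y) x 110 mm high to its flat top (x -110 to +160 mm); sloped blue panel with dark screen at its front (-x). Origin at the centre of its underside, z up; its yaw varies. The cover lies over a shallow open well in its top (x -56 to +62, y -68 to +68 mm, 22 mm deep) that holds two buttons.
- cover (a joint): hinge of the blue push-latch cover, rad: 0 latched shut, level; -0.053 pressed in to its stop (7 mm at the edge); 1.45 fully open, nearly upright. Latched: a press to the stop (about 2 N) and release lets a spring swing it to 1.45 in 1 to 2 s and hold it there. Open: swung down (about 2 N) and pressed to the same stop, it latches and stays at 0 on release.
- cover_hinge (a point): middle of the cover's hinge axis (along the cycler's y): fixed, 78 mm behind (+x of) the cycler's centre, 122 mm above the bench. The cover is a plate 138 mm long from here to the front, 140 wide, 8 thick, centred on the axis. Open, its free edge stands 137 mm above the axis and 17 mm to the front of it, outside facing back (+x); a latch tongue 30 mm wide stands 30 mm out of its inside.
- cover_press (a point): point on the cover's outer face where it is pressed, in the middle of its width, 112 mm from the hinge axis and 26 mm from the free edge (pale grey patch); it moves with the cover.
- green_button (a joint): travel of the green push button, m: 0 = up, 0.006 = fully down; springs back; fully down takes 5 N.
- green_button_top (a point): centre of the top of the green button (28 mm across, in a 44 mm grey collar; pressed straight down). Level with the cycler's top (110 mm above the bench), 93 mm in front (-x) of the hinge axis; hidden until the cover is open. Green and red stand side by side, 31 mm either side of the cycler's middle; which is on which side varies.
- red_button (a joint): travel of the red push button, m: 0 = up, 0.006 = fully down. Not to be pressed.
- red_button_top (a point): centre of the top of the red button, same size and height as the green one.
- tip_box_center (a point): centre of a loose blue pipette-tip box with a white lid, 122 x 87 x 61 mm, on the bench to one side of the cycler; leave it alone.
- reagent_center (a point): centre of a loose reagent bottle with a blue cap, 52 mm across, 110 mm high, upright on the bench on the other side of the cycler; leave it alone.
- vial_center (a point): centre of a loose small amber vial with a white cap, 24 mm across, 42 mm high, upright on a rear corner of the cycler's top; leave it alone.

How it is judged:
On the way, in this order (a step that is already met when the one before it is completed fails the run):
1. the latched cover is pressed in by the fingers (value of joint cover below -0.03 rad and contact force between the fingers and cover above 0.3 N), for 0.02 s.
2. the cover has popped open (value of joint cover above 1.2 rad), for 0.2 s.
3. the green button is pressed down under the open cover (value of joint green_button above 0.0045 m and value of joint cover above 0.7 rad), for 0.05 s.
4. the cover is pressed in again to relatch (value of joint cover below -0.03 rad), for 0.02 s.
At the end, for the whole second after the job is handed in: the cover is latched shut on its own (hinge between -0.01 and 0.02 rad), both buttons are up, and the tip box, bottle and vial stand within 20 mm of where they were (value of joint cover between -0.01 and 0.02 rad and value of joint each of green_button, red_button below 0.001 m and distance of each of tip_box_center, reagent_center, vial_center from where it was at the start of the episode below 0.02 m); the robot touches nothing.
It fails at once if the cover is gripped or pried by its inside (the fingers push on its inside face) (contact force between the fingers and cover_c1 above 6 N).
It fails at once if the red button is pressed (value of joint red_button above 0.003 m).
It fails at once if the tip box is shifted, lifted or carried (distance of tip_box_center from where it was at the start of the episode above 0.02 m).
It fails at once if the reagent bottle is shifted, lifted or carried (distance of reagent_center from where it was at the start of the episode above 0.02 m).
It fails at once if the vial is shifted, lifted or carried (distance of vial_center from where it was at the start of the episode above 0.02 m).
It also fails if it takes over 64 s, if anything falls off the work surface, if the arm or the gripper's body presses on something with over 40 N, if the wrist force passes 120 N, or if a joint passes its speed limit or range.

## Working session

There is one attempt and no reset: what is moved stays moved. The work goes in short steps, each a Python script; the robot and the scene stay as the last script left them, time stands still between calls to the robot, and variables do not carry over. Pictures are saved under pics/ and viewed, about 8 in all and at most 12, crops included, and the job is handed in when it is done.

```bash
ls; mkdir -p pics; cat > h.py <<'E'
import numpy as np, cv2
from scipy.spatial.transform import Rotation as R
from workcell import *
def K(f):
    F=192/np.tan(np.radians(f["vfov"])/2); return F
def cam(f):
    if "T_tool_cam" in f:
        T=np.eye(4); T[:3,:3]=R.from_quat(f["_q"]).as_matrix(); T[:3,3]=f["_p"]; return T@np.array(f["T_tool_cam"])
    T=np.eye(4); T[:3,:3]=R.from_quat(f["orientation"]).as_matrix(); T[:3,3]=f["position"]; return T
def shot(n):
    p,q=read_eef_pos(),read_ee_rot(); f=grab_frame(n); f["_p"],f["_q"]=p,q; return f
def ray(f,px):
    F=K(f); px=np.atleast_2d(np.asarray(px,float)); d=(px-[f["cx"],f["cy"]])/F; u=d.copy()
    for _ in range(20): u=d/(1+f["k1"]*(u**2).sum(1,keepdims=True))
    return np.c_[u,np.ones(len(u))]
def at_z(f,px,z):
    T=cam(f); r=ray(f,px)@T[:3,:3].T; return T[:3,3]+r*((z-T[2,3])/r[:,2:])
def at_depth(f,px):
    T=cam(f); px=np.atleast_2d(px); i=np.round(px).astype(int); d=f["range_z"][i[:,1],i[:,0]]
    return (ray(f,px)*d[:,None])@T[:3,:3].T+T[:3,3]
def save(f,n): cv2.imwrite("pics/"+n,f["pixels"][:,:,::-1])
E
python3 - <<'E'
from h import *
print(read_time(),read_eef_pos(),read_ee_rot(),hold_point_z if not callable(hold_point_z) else hold_point_z())
fs=[]
for n in("scene","top"):
    f=shot(n); fs.append(f["pixels"]); print(n,f["position"],f["vfov"])
    for t in("cycler","cover_hinge","cover_press","tip_box_center","reagent_center","vial_center"):
        s=spot_point(f,t)[:1]
        for a in s:
            px=np.clip(a["pixel"],0,[511,383]); print(t,round(a["p"],2),np.round(px),at_depth(f,px).round(3), at_z(f,px,{"cover_hinge":.122,"cover_press":.126,"cycler":0}.get(t,.03)).round(3))
cv2.imwrite("pics/a.png",cv2.resize(np.vstack(fs)[:,:,::-1],(400,600)))
f=fs
cv2.imwrite("pics/a.png",np.hstack([cv2.resize(x,(400,300)) for x in fs])[:,:,::-1])
E
```

```text
pics
0.0 [0.17122665 0.54847982 0.30183677] [ 1.50789860e-01  9.88565475e-01 -7.98736368e-04 -2.86311574e-04] 0.0453
scene [0.98599643 0.68994915 0.55750929] 45.550668457870756
cover_hinge 0.69 [233. 186.] [[0.574 0.075 0.123]] [[0.573 0.074 0.122]]
cover_press 0.79 [263. 159.] [[0.464 0.024 0.124]] [[0.466 0.027 0.126]]
tip_box_center 0.85 [333. 239.] [[0.478 0.247 0.059]] [[0.448 0.222 0.03 ]]
reagent_center 0.79 [176. 173.] [[ 0.586 -0.136  0.062]] [[ 0.56  -0.189  0.03 ]]
vial_center 0.62 [190. 186.] [[0.646 0.04  0.133]] [[ 0.564 -0.117  0.03 ]]
top [0.51048786 0.09426635 1.04234002] 44.80403792573433
cycler 0.66 [263. 222.] [[0.5   0.048 0.126]] [[0.498 0.041 0.   ]]
cover_hinge 0.58 [251. 190.] [[0.563 0.069 0.127]] [[0.563 0.069 0.122]]
cover_press 0.95 [273. 240.] [[0.465 0.029 0.128]] [[0.465 0.029 0.126]]
tip_box_center 0.91 [182. 250.] [[0.443 0.216 0.059]] [[0.441 0.219 0.03 ]]
reagent_center 0.66 [351. 189.] [[ 0.564 -0.14   0.088]] [[ 0.568 -0.154  0.03 ]]
vial_center 0.59 [270. 152.] [[0.635 0.033 0.151]] [[0.652 0.025 0.03 ]]
```

View pics/a.png

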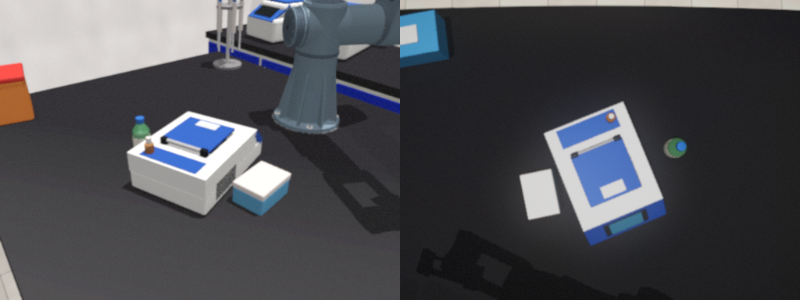

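```bash
python3 - <<'E'
from h import *
f=shot("top"); save(f,"top.png")
for n in("cover","cover_press","cycler"):
    for s in silhouettes(f,n)[:1]:
        m=s["pixels"]; v,u=np.nonzero(m); P=at_depth(f,np.c_[u,v]); 
        k=(P[:,2]>.115)&(P[:,2]<.14) if "cover" in n else (P[:,2]>.1)&(P[:,2]<.14)
        P=P[k]; r=cv2.minAreaRect((P[:,:2]*1000).astype(np.float32)); print(n,s["p"],m.sum(),k.sum(),r,np.median(P[:,2]))
E
```

```text
cover 0.64 4922 4901 ((506.1488342285156, 46.31764602661133), (142.5662841796875, 139.1217498779297), 21.530099868774414) 0.12650495194873657
cover_press 0.8 5031 4959 ((505.1909484863281, 45.291988372802734), (145.43788146972656, 140.260498046875), 21.531570434570312) 0.12649888958166877
cycler 0.91 16740 15011 ((512.1677856445312, 48.38108825683594), (284.8149719238281, 221.021728515625), 21.25735855102539) 0.11148727931928659
```

The top view shows the cycler yawed about 21.4°, with its front toward the robot. The cover and the press point agree with the stated geometry: press is at (0.466, 0.029, 0.126). The vial is on the rear −y corner. Next I close the fingers, hover over the press point, press with force feedback and retract.

```bash
cat >> h.py <<'E'
YAW=np.radians(21.4); D=np.array([np.cos(YAW),np.sin(YAW),0]); L=np.array([-D[1],D[0],0])
H=np.array([.5700,.0712,0])
def quat(flip=False,pitch=0):
    y=L*(-1 if flip else 1); z=np.array([0,0,-1.]); M=np.c_[np.cross(y,z),y,z]
    return (R.from_rotvec(L*pitch)*R.from_matrix(M)).as_quat()
def tcp(x,y,z,q=None):  # fingertip at hinge-relative x,y, world z -> TCP
    zt=R.from_quat(q).as_matrix()[:,2] if q is not None else np.array([0,0,-1.])
    return H+x*D+y*L+[0,0,z]-.064*zt
E
python3 - <<'E'
from h import *
f=shot("wrist"); print(np.round(f["T_tool_cam"],3))
j=read_joint_pos(); best=None
for fl in(0,1):
    s=solve_ik(tcp(-.115,0,.16),quat(fl)); print(fl,None if s is None else np.round(s,2))
    if s is not None and (best is None or abs(s[5]-j[5])<abs(best[0][5]-j[5])): best=(s,fl)
fl=best[1]; q=quat(fl); print("flip",fl)
grip(0.0); print(read_gripper_width())
move_to(tcp(-.115,0,.20),q); print(read_time())
move_straight(tcp(-.115,0,.14),rate=.15); pause(.2)
f0=read_wrist_force(); print(f0, read_eef_pos()-tcp(-.115,0,.14))
f=shot("wrist"); save(f,"w1.png"); z=.128
while z>.108:
    move_straight(tcp(-.115,0,z),rate=.06); F=read_wrist_force()-f0; print(round(z,4),F.round(2),read_eef_pos()[2]-.064)
    if F[2]>8: break
    z-=.002
print(read_time())
move_straight(tcp(-.21,0,.22),rate=.4); pause(1.5)
print(read_time()); f=shot("top"); save(f,"b.png")
f2=shot("scene"); cv2.imwrite("pics/b.png",np.hstack([cv2.resize(x["pixels"],(400,300)) for x in(f2,f)])[:,:,::-1])
for t in("green_button_top","red_button_top"):
    for s in spot_point(f,t)[:2]: 
        P=at_z(f,s["pixel"],.11)[0]; print(t,s["p"],P.round(3),"hinge-rel",(P-H)@D,(P-H)@L,at_depth(f,s["pixel"]).round(3))
E
```

```text
[[-0.001 -0.965 -0.263  0.067]
 [ 1.    -0.001 -0.     0.001]
 [ 0.    -0.263  0.965 -0.081]
 [ 0.     0.     0.     1.   ]]
0 [-0.19  0.02  1.95 -0.    1.17 -2.14]
1 [-0.19  0.02  1.95 -0.    1.17  1.  ]
flip 1
0.00019697330397750086
4.3917
[ 0.57812831  0.61825593 -0.14270864] [ 7.45227585e-04 -5.97427948e-05  1.17233164e-03]
0.128 [-0.19 -0.51 -0.25] 0.1274067359901988
0.126 [-0.82 -0.34 -0.06] 0.126072697245008
0.124 [ 0.19 -0.82  1.86] 0.12403527662567784
0.122 [-0.41 -0.85  0.87] 0.12197925448416636
0.12 [-2.64  0.22  7.85] 0.12062264119127186
0.118 [-11.08   0.22  25.45] 0.12030031536860664
6.7917
8.8083
red_button_top 0.57 [0.47 0.07 0.11] hinge-rel -0.09390875252634003 0.035202007231071836 [[0.47 0.07 0.11]]
```

View pics/b.png

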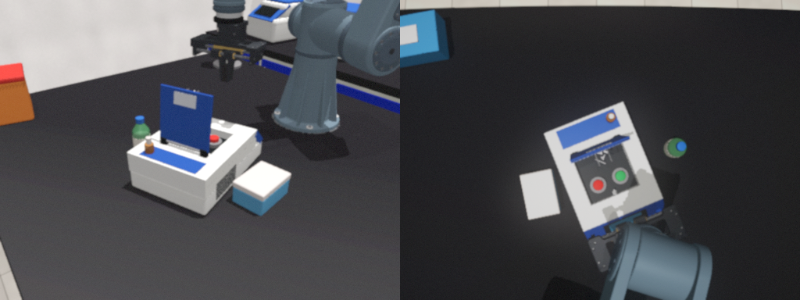

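```bash
python3 - <<'E'
from h import *
print(read_eef_pos())
f=shot("top"); g=np.stack(np.meshgrid(np.arange(512),np.arange(384)),-1).reshape(-1,2)
P=at_depth(f,g); a=(P-H)@D; b=(P-H)@L
for y0 in(.031,-.031):
    print("y",y0)
    for x in np.arange(-.125,-.055,.004):
        k=(abs(a-x)<.002)&(abs(b-y0)<.004)&(P[:,2]>.05); print(round(x,3),np.round(np.median(P[k,2]),3) if k.any() else None,f["pixels"].reshape(-1,3)[k].mean(0).round() if k.any() else "")
P3=P[(P[:,2]>.2)&(abs(b)<.075)&(a>-.08)&(a<.04)]; print("cover top",len(P3),((P3-H)@D).min() if len(P3) else 0,P3[:,2].max() if len(P3) else 0)
c=cv2.resize(f["pixels"][130:300,180:350],(600,600),interpolation=cv2.INTER_CUBIC); cv2.imwrite("pics/c.png",c[:,:,::-1])
E
```

```text
[ 0.37446906 -0.00541906  0.2839942 ]
y 0.031
-0.125 0.089 [86. 86. 87.]
-0.121 0.09 [87. 88. 88.]
-0.117 0.092 [105. 105. 105.]
-0.113 0.1 [146. 144. 145.]
-0.109 0.101 [171. 136. 136.]
-0.105 0.111 [207.  86.  82.]
-0.101 0.111 [218.  72.  66.]
-0.097 0.111 [218.  73.  67.]
-0.093 0.109 [218.  73.  66.]
-0.089 0.111 [218.  71.  65.]
-0.085 0.11 [214.  70.  65.]
-0.081 0.102 [174. 108. 106.]
-0.077 0.101 [154. 150. 150.]
-0.073 0.092 [124. 123. 124.]
-0.069 0.089 [86. 86. 88.]
-0.065 0.089 [85. 86. 87.]
-0.061 0.088 [85. 85. 87.]
-0.057 0.088 [84. 85. 87.]
y -0.031
-0.125 0.09 [78. 78. 79.]
-0.121 0.089 [79. 79. 80.]
-0.117 0.099 [97. 96. 97.]
-0.113 0.101 [142. 140. 141.]
-0.109 0.101 [137. 153. 140.]
-0.105 0.11 [ 94. 169. 114.]
-0.101 0.109 [ 78. 181. 109.]
-0.097 0.111 [ 79. 182. 110.]
-0.093 0.111 [ 80. 182. 110.]
-0.089 0.109 [ 78. 181. 109.]
-0.085 0.109 [ 76. 178. 106.]
-0.081 0.105 [106. 153. 116.]
-0.077 0.1 [149. 149. 148.]
-0.073 0.098 [118. 117. 118.]
-0.069 0.089 [80. 81. 83.]
-0.065 0.088 [77. 79. 80.]
-0.061 0.088 [78. 79. 82.]
-0.057 0.089 [78. 79. 81.]
cover top 1467 -0.05046137774868668 1.0423400224188057
```

View pics/c.png

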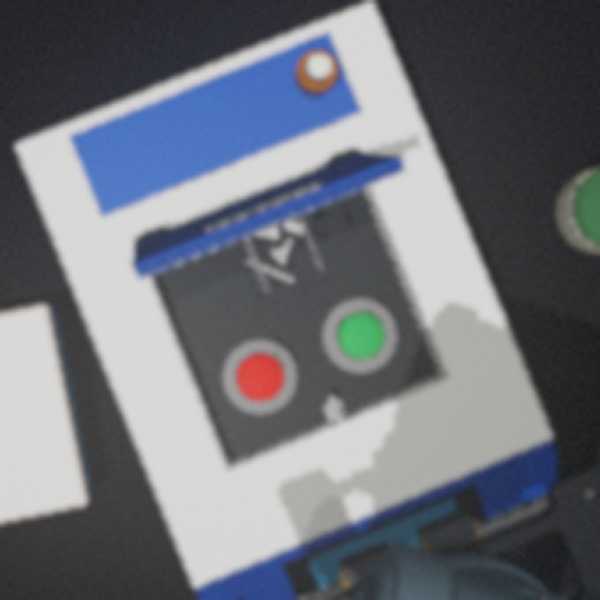

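The cover is fully open, with green on the −y side and red on +y. The collar tops are at 0.101, so closed fingers clear them. The wrist camera currently faces the open cover, so I'll turn the tool half round and tilt it away before pressing.

```bash
python3 - <<'E'
from h import *
q=quat(False,-.17); X,Y=-.093,-.031
print(R.from_quat(q).as_matrix()[:,2]@D)
move_to(tcp(-.20,Y,.24,q),q); print(read_time(),read_joint_pos().round(2))
move_straight(tcp(-.11,Y,.16,q),rate=.15)
move_straight(tcp(X,Y,.125,q),rate=.1); pause(.2)
f0=read_wrist_force(); z=.114
f=shot("top"); cv2.imwrite("pics/d.png",cv2.resize(f["pixels"][130:300,180:350],(500,500))[:,:,::-1])
while z>.1025:
    move_straight(tcp(X,Y,z,q),rate=.06); F=read_wrist_force()-f0; print(round(z,4),F.round(2),(read_eef_pos()-tcp(X,Y,z,q))[2].round(4))
    if F[2]>12: break
    z-=.0015
pause(.2)
move_straight(tcp(X-.01,Y,.14,q),rate=.15); print(read_time())
f=shot("scene"); cv2.imwrite("pics/e.png",cv2.resize(f["pixels"][60:300,120:400],(560,480))[:,:,::-1])
E
```

```text
0.169182349066996
11.85 [-0.49 -0.38  2.13  0.13  1.29 -2.46]
0.114 [-0.32  1.51 -0.23] -0.0007
0.1125 [-0.94  0.2   1.28] -0.0
0.111 [-0.99 -0.12  2.14] 0.0002
0.1095 [-0.48 -0.07  3.09] 0.0002
0.108 [ 0.07 -0.32  4.07] 0.0001
0.1065 [0.21 0.73 4.41] 0.0002
0.105 [-2.48  0.11  9.75] 0.0006
0.1035 [-7.84  0.42 21.33] 0.0017
16.275
```

View pics/e.png

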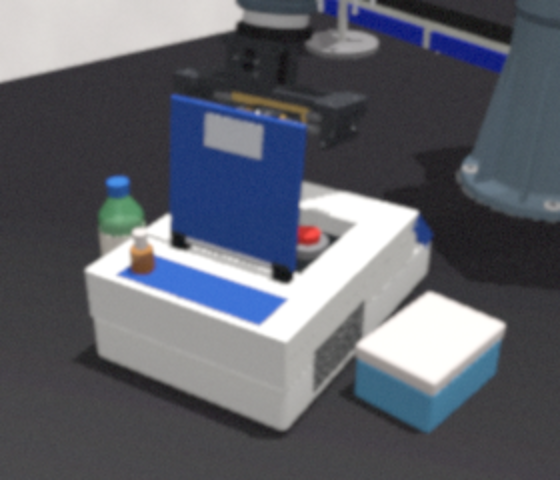

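The force rose along the spring and then hit a hard stop, so the green button bottomed out. The cover is still upright and the vial is standing. Next I go over and behind the cover and swing it down.

```bash
python3 - <<'E'
from h import *
q=quat(False)
move_straight(tcp(-.15,0,.20,quat(False,-.17)),rate=.2)
move_to(tcp(-.15,0,.34),q)
move_straight(tcp(.05,0,.34),rate=.25)
r=.122
def pt(t): return tcp(-r*np.cos(t)+.004*np.sin(t)+.009,0,.122+r*np.sin(t)+.004*np.cos(t))
p=pt(1.45); move_straight(p+.03*D,rate=.15); pause(.2)
f0=read_wrist_force(); print(read_time())
for t in np.linspace(1.45,0.02,15):
    move_straight(pt(t),rate=.12); F=read_wrist_force()-f0; print(round(t,2),(F@D).round(1),(F@L).round(1),F[2].round(1))
    if np.linalg.norm(F)>20: print("STOP"); break
else:
    x=-r+.009; z=.124
    while z>.112:
        move_straight(tcp(x,0,z),rate=.06); F=read_wrist_force()-f0; print(round(z,4),F.round(1))
        if F[2]>12: break
        z-=.002
    pause(.1)
    move_straight(tcp(x,0,.16),rate=.1)
    move_straight(tcp(-.19,0,.27),rate=.2); pause(.5)
print(read_time())
f=shot("top"); f2=shot("scene"); cv2.imwrite("pics/g.png",np.hstack([cv2.resize(x["pixels"],(400,300)) for x in(f2,f)])[:,:,::-1])
g=np.stack(np.meshgrid(np.arange(512),np.arange(384)),-1).reshape(-1,2)
for F in(f,f2):
    P=at_depth(F,g); a=(P-H)@D; b=(P-H)@L
    print([np.median(P[(abs(a-x)<.004)&(abs(b)<.05)&(P[:,2]>.05),2]).round(4) for x in(-.13,-.112,-.08,-.05,-.02)])
    for t in("tip_box_center","reagent_center","vial_center"):
        s=spot_point(F,t)[:1]; print(t,[at_depth(F,k["pixel"]).round(3) for k in s])
E
```

```text
19.4583
1.45 0.8 0.1 0.1
1.35 0.3 -0.4 -0.4
1.25 1.2 0.6 -0.0
1.14 1.6 0.6 1.0
1.04 0.4 -0.2 0.4
0.94 0.2 -0.2 0.8
0.84 -0.4 0.4 0.7
0.74 0.8 -0.5 0.4
0.63 0.7 0.8 0.7
0.53 0.6 0.2 0.5
0.43 -0.5 0.3 1.4
0.33 -0.3 0.2 0.9
0.22 -0.8 0.7 1.9
0.12 -1.5 0.2 0.7
0.02 -1.4 0.3 1.5
0.124 [ 0.3 -0.4  0.3]
0.122 [-0.4 -0.9  1.7]
0.12 [-2.9 -0.6  7.3]
0.118 [-10.1   1.5  25.1]
26.35
[np.float64(0.6007), np.float64(0.1268), np.float64(0.1265), np.float64(1.0423), np.float64(0.126)]
tip_box_center [array([[0.637, 0.029, 0.14 ]])]
reagent_center [array([[ 0.561, -0.14 ,  0.089]])]
vial_center [array([[0.637, 0.035, 0.145]])]
[np.float64(0.1244), np.float64(0.1245), np.float64(0.1241), np.float64(0.1238), np.float64(0.124)]
tip_box_center [array([[0.48 , 0.247, 0.058]])]
reagent_center [array([[ 0.582, -0.135,  0.067]])]
vial_center [array([[0.643, 0.043, 0.13 ]])]
```

View pics/g.png

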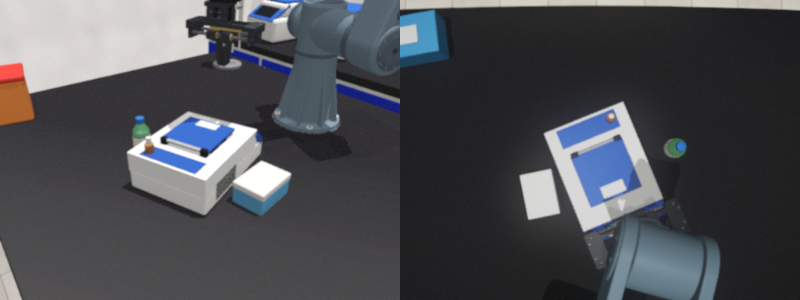

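The cover is shut flat: the scene camera puts it at 0.124–0.1245 along its length, as it was at the start. The tip box, bottle and vial are where they were, and the hand is clear.

```bash
python3 -c "
from workcell import *
print(read_time()); print(finish_job())"
```

```text
26.75
the job is handed in; nothing more can be done
None
```

I finished the task and handed it in at 26.75 s; the system gave no verdict.

- **Opening the cover:** I pressed the latched cover with closed fingers to its stop, at about 25 N. It popped fully open.
- **Green button:** I pressed it along its spring (1 to 4.4 N) to a hard stop at about 21 N and let it go. The fingers did not go near the red button.
- **Closing the cover:** I swung it down from behind by its outside face, with forces around 2 N or less. I then pressed it to its stop once more, at about 25 N, and withdrew.

**Last checks:**
- **Cover:** It lies flat on its own, with its outer face within 1 mm of level. The pictures show it shut.
- **Loose things:** The scene camera puts the tip box, bottle and vial within about 5 mm of their first readings, which is network noise. The pictures show them standing where they were.
- **Disagreements:** In the final top view the network gave the vial's place for the tip box. Two of the top-view cover heights were also bad, because the arm blocked the view or pixels with no depth were counted. I discounted both because the scene camera and the pictures agreed.
- **Not checked:** The buttons cannot be seen under the shut cover, so I did not confirm at the end that they are up.

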